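# Push the key set through the width gauge

### The job

Check the width of the set of four white piano keys: push it along the bench, lengthwise, through the gap between the two steel gauge posts and on until its front end sits flat against the orange stop bar, clear of the posts. Then press the green button all the way down to log it, and let it go. Only push with the fingers: do not lift or tip the key set, and leave the other loose things on the bench where they are.

Things in the scene. Friction and masses are not known exactly. Their poses are not given: they have to be found in the camera images.
- keyset: loose block of four white-topped wooden piano keys on one carrier, about 0.25 to 0.5 kg: length 120 mm along its x, width 92 mm along its y, 28 mm tall, square vertical sides. Too wide to be pinched. Origin at the centre of its underside, which slides on the bench top. Its +x end is the front end, which starts pointing roughly towards the gauge (within about 50 degrees of the gauge's x)
- gauge: fixed gauge: two upright round steel posts, 22 mm across, 45 mm tall, at y = +59 and -59 mm, x = 0 of its frame; the gap is 96 mm wide. Each has a foot 10 mm high, y 58 to 88 mm, x -25 to 25 mm. Beyond, an orange stop bar, 80 mm wide, 30 mm tall, near face at x = 141 mm. Origin on the bench midway between the posts; +x is the pushing direction, roughly to the robot's left
- home (a point): point on the bench 81 mm from the gauge's origin along its x, same axes: where the key set's origin lies when its front end touches the stop bar; its rear end is then 10 mm past the posts. Behind the stop bar is a foot 10 mm high, to x = 103 mm from this point
- log_top (a point): centre of the top of the green push button, 32 mm across, on a grey panel 70 x 70 x 18 mm fixed to the bench; pressed straight down
- log (a joint): travel of the green button: 0 when up, 0.006 m fully down, springs back; fully down takes about 5 N
- jar: white glue jar, upright, 60 mm across, 85 mm tall; origin at its underside
- cap: white jar cap lying flat, 48 mm across, 16 mm tall; origin at its underside
- key_a: single wooden piano key with white top, 200 x 22 x 21 mm, lying flat; origin at its underside
- key_b: another single piano key like key_a; origin at its underside
- rule: plain steel ruler, 250 x 25 x 4 mm, lying flat; origin at its underside
- driver: screwdriver lying on the bench near the right front; origin on its underside
- weight: brass cylinder weight, 48 mm across, 50 mm tall; origin at its underside
Things that resemble listed ones, but are neither listed nor needed, are in the scene too. There is more than one size of the keyset; the job needs the smaller. Of the things that look like the part that bears log_top, the smaller one is meant.

How it is judged:
On the way, in this order (a step that is already met when the one before it is completed fails the run):
1. the key set is half-way through the gap between the posts (x of keyset in the frame of gauge between -0.03 and 0.04 m and y of keyset in the frame of gauge between -0.012 and 0.012 m).
2. the key set is flat against the stop bar, clear of the posts (x of keyset in the frame of home between -0.006 and 0.006 m and y of keyset in the frame of home between -0.012 and 0.012 m and angle between the x axis of keyset and the x axis of gauge, either way round below 0.12 rad and height (world z) of keyset below 0.004 m), for 0.2 s.
3. the green button is pressed down (all of step 2 and value of joint log above 0.0045 m).
At the end, for the whole second after the job is handed in: After passing the gap, the key set rests flat on the bench against the stop: within 6 mm of home along the gauge's x, 12 mm along its y, 0.12 rad in turn. The button was then pressed at least 4.5 mm and is back up to within 2 mm (all of step 2 and linear speed of keyset below 0.01 m/s and value of joint log below 0.002 m); the robot touches nothing.
It fails at once if the key set is lifted or tipped (height (world z) of keyset above 0.012 m or angle between keyset's own z axis and vertical above 0.2 rad).
It fails at once if another loose thing is moved by more than 15 mm (distance of any of jar, cap, key_a, key_b, rule, driver, weight from where it was at the start of the episode above 0.015 m).
It also fails if it takes over 72 s, if anything falls off the work surface, if the arm or the gripper's body presses on something with over 40 N, if the wrist force passes 120 N, or if a joint passes its speed limit or range.

### The arm

A 7-joint arm with a two-finger parallel gripper is mounted at the origin on the work surface. World frame = base frame: x ahead of the robot, y to its left, z up, the work surface at z = 0. Lengths are in m, angles in rad, forces in N, time in s.
With the tool pointing down it reaches from about 0.4 to 0.85 m from the base axis. Payload 10.4 kg.
Tool frame: the origin (TCP) lies at the very end of the fingers, on their centre line; the grasp point (between the pads) lies 19 mm behind it (manip.grip_point_offset is the z of the grasp point in the tool frame, in m); z points along the fingers, y is the direction in which the jaws open and shut (so a half turn about z gives the same grasp; the last joint's range is limited). The gripper opens to 85 mm and grips with 20 to 120 N. Pads are 22 mm wide; open, the fingers measure 114 mm over their backs; the gripper's body (76 mm by 85 mm) begins 54 mm behind the grasp point. The pads swing forward as they close: fully open they stand 13 mm farther back than shut.
Start: joints at [1.177, 0.332, -0.065, 1.46, 0.022, 1.35, -0.088], TCP at [0.226, -0.583, 0.231] pointing down, gripper open.
Joint ranges: [-2.6, 2.6], [-0.5, 2.12], [-1.47, 1.34], [0.16, 2.42], [-1.27, 4.41], [0.06, 2.06], [-2.6, 2.6]. Speed limits (rad/s): [2.22, 2.22, 2.79, 2.79, 3.14, 3.14, 3.14].

### API

Orientations are given as a unit quaternion [x, y, z, w].
In Python, from workcell import manip, camera, get_calibration, hand_in gives the robot as it stands.
- The arm moves only by the shell command python3 -m pendant 'ROWS' [FORCE]. ROWS is JSON, a list of rows, each a list of 5 numbers: the shift along the tool's x, y, z in units of 40 mm (1.0 is 40 mm), then the turn about the tool's z in units of 6 degrees (1.0 is 6 degrees), then the closure, from 0 (fully open) to 1 (shut). A call has 1 to 5 rows; each row is the pose to reach, as a shift and turn from the pose commanded when the call began, along the tool's axes at that moment; what a row does not reach only later rows make up. A row lasts 1/8 s, in which the tool goes at most 62.5 mm and 10.7 degrees, less where a joint would pass 70% of its speed; a pose out of reach is approached as far as the arm can. A call with a gripper value outside its range is refused whole. The fingers move at their own pace and stop on an object; FORCE is the grip in N (left out, the last holds). Time passes only in rows, so rows that repeat a pose let the fingers close. It gives the time, the measured TCP pose, the force and the opening at its end, in the units of the state.
- manip.get_obs(): the state, without advancing time (a new reading comes with each control period).
- camera(name): name is "scene" or "top" or "wrist"; returns (picture, depth): 384x512x3 uint8, red, green, blue; 384x512 float32, m along the optical axis (not along the pixel's ray), 0 where there is no reading.
- get_calibration(name): a dict with "vfov" (degrees; the focal length in pixels is half the picture's height over the tangent of half this angle, whatever the lens; pixels are square), "cx", "cy" (the principal point, pixels), "distortion" ([k1, k2, p1, p2, k3] as OpenCV has them; the pictures are not rectified), "position" and "rotation" of the camera in the world. Camera axes: x right, y down, z forward; pixel columns grow to the right and rows downward; lengths in m; the calibration is good to about 2 mm. A picture is of the moment at which its call begins: read the wrist's pose just before it. get_calibration takes no time and is no camera call; for the wrist camera it gives the pose at the moment of the call.
- hand_in(): hands the job in, once; it reports no verdict.
The state is a dict: "clock": time; "joint_pos": joint angles; "joint_velocities": joint speeds; "tau": joint torques, N m; "position": TCP position; "ee_rot": TCP orientation; "ft_force": force on the tool from outside, world axes, zero at the start; "torque": the same for the moment, N m; "grip_width": opening from 0.0 (shut) to 1.0 (fully open).
Only numpy, scipy, OpenCV 4.12 (cv2) and the standard library are available. Lean on these libraries where they do the work, as an engineer would, in place of code of your own. Each camera call takes 0.05 s, during which the arm holds its last target.

## Working session

There is one attempt and no reset: what is moved stays moved. The work goes in short steps, Python scripts to look and compute and a shell command to move; the robot and the scene stay as the last step left them, time stands still between calls to the robot, and variables do not carry over. Pictures are saved under pics/ and viewed, and the job is handed in when it is done.

```bash
ls; mkdir -p pics; python3 - <<'E'
from workcell import manip,camera,get_calibration
import cv2,numpy as np
print(manip.get_obs()); 
for n in ["scene","top","wrist"]:
    c=get_calibration(n); print(n,c)
for n in ["scene","top"]:
    p,d=camera(n); np.savez(f"pics/{n}0.npz",p=p,d=d); cv2.imwrite(f"pics/{n}0.png",p[:,:,::-1])
E
```

```text
pics
{'clock': 0.0, 'joint_pos': array([ 1.1773776 ,  0.3328901 , -0.06469438,  1.46092671,  0.02158607,
        1.34989042, -0.08848844]), 'joint_velocities': array([-2.25655456e-03, -1.72829691e-03, -6.54983638e-05,  1.06245242e-03,
        1.52901321e-03,  1.39441624e-03,  1.77824731e-03]), 'tau': array([-5.03022020e-04, -6.25452304e+01,  4.87470848e-02, -3.91602874e+01,
        1.62771478e-02,  1.00472782e-02,  5.38464633e-05]), 'position': array([ 0.22635039, -0.58217864,  0.2305115 ]), 'ee_rot': array([ 9.82858420e-01,  1.84360575e-01, -1.56781381e-04, -6.92349441e-04]), 'ft_force': array([-0.5476671 , -0.31122783,  0.25691335]), 'torque': array([ 0.0085294 , -0.05424866, -0.00479264]), 'grip_width': 0.9949668480009615}
scene {'vfov': 53.43874651806006, 'cx': 254.368829453119, 'cy': 192.41477564584667, 'distortion': array([0.00391567, 0.        , 0.        , 0.        , 0.        ]), 'position': array([1.30908204, 0.31224395, 0.92010587]), 'rotation': array([ 0.49817694,  0.77474415, -0.32486096, -0.21460803])}
top {'vfov': 48.276478678098705, 'cx': 254.26244023532462, 'cy': 189.03353357433056, 'distortion': array([-0.13792285,  0.        ,  0.        ,  0.        ,  0.        ]), 'position': array([ 0.32531477, -0.01905107,  1.15483982]), 'rotation': array([ 0.71373005, -0.69617731,  0.05945145, -0.04890917])}
wrist {'vfov': 71.66914201376427, 'cx': 254.85212655671083, 'cy': 191.80264097628836, 'distortion': array([-0.03817127,  0.        ,  0.        ,  0.        ,  0.        ]), 'position': array([ 0.29992332, -0.55408342,  0.37337177]), 'rotation': array([ 0.81526614, -0.5575991 , -0.08859503,  0.128745  ])}
```

View pics/scene0.png

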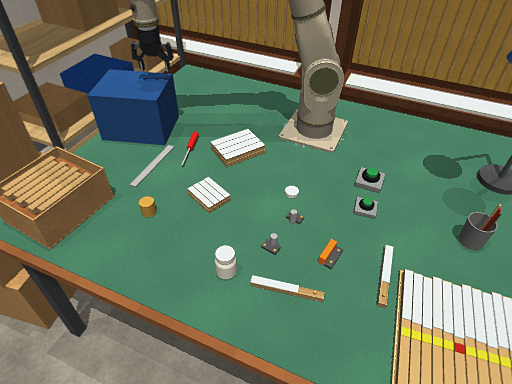

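View pics/top0.png

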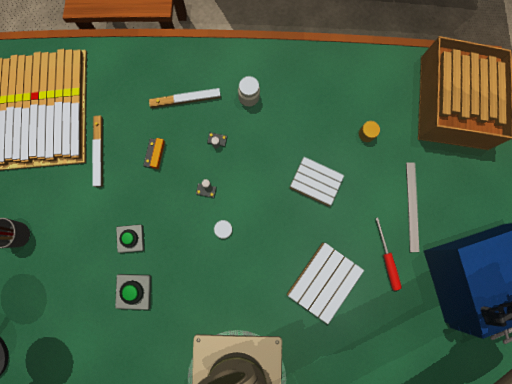

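The top view shows two key sets: the smaller at (317,181) and the larger at (326,283). The posts are at (217,140) and (207,185), with the orange bar at (154,153). The green buttons are the smaller at (128,238) and the larger at (131,292). Other white things that could confuse are the jar (249,88), the cap (223,229) and the single keys (185,97) and (97,150). I'll measure both sets and both panels, and check them in a crop.

```bash
cat > h.py <<'E'
import numpy as np,cv2
from scipy.spatial.transform import Rotation as R
from workcell import manip,camera,get_calibration
def K(c):
    f=192/np.tan(np.radians(c["vfov"])/2)
    return np.array([[f,0,c["cx"]],[0,f,c["cy"]],[0,0,1.]])
def rays(c,px):
    px=np.asarray(px,float).reshape(-1,1,2)
    u=cv2.undistortPoints(px,K(c),np.array(c["distortion"]))[:,0]
    d=np.c_[u,np.ones(len(u))]
    return R.from_quat(c["rotation"]).apply(d)
def onplane(c,px,z):
    d=rays(c,px); p=np.array(c["position"])
    return p+d*((z-p[2])/d[:,2])[:,None]
def depthpt(c,px,d):
    px=np.asarray(px,float).reshape(-1,2)
    r=rays(c,px); fw=R.from_quat(c["rotation"]).apply([0,0,1])
    z=np.array([np.median(d[int(v)-1:int(v)+2,int(u)-1:int(u)+2]) for u,v in px])
    return np.array(c["position"])+r*z[:,None]
def tri(c1,p1,c2,p2):
    a=rays(c1,[p1])[0];b=rays(c2,[p2])[0];a/=np.linalg.norm(a);b/=np.linalg.norm(b)
    o1=np.array(c1["position"]);o2=np.array(c2["position"])
    s=np.linalg.lstsq(np.c_[a,-b],o2-o1,rcond=None)[0]
    q1=o1+a*s[0];q2=o2+b*s[1];return (q1+q2)/2,np.linalg.norm(q1-q2)
E
python3 - <<'E'
from h import *
np.set_printoptions(precision=4,suppress=True)
c=get_calibration("top");cs=get_calibration("scene")
t=np.load("pics/top0.npz");p,d=t["p"],t["d"]
s=np.load("pics/scene0.npz")
hsv=cv2.cvtColor(p,cv2.COLOR_RGB2HSV)
def comps(m,mn,lab):
    m=m.astype(np.uint8)*255
    for q in cv2.findContours(m,cv2.RETR_EXTERNAL,cv2.CHAIN_APPROX_NONE)[0]:
        if cv2.contourArea(q)<mn: continue
        r=cv2.minAreaRect(q)
        print(lab,"c",np.round(r[0],1),"wh",np.round(r[1],1),"area",cv2.contourArea(q)); yield q,r
m=(hsv[...,1]<60)&(hsv[...,2]>170)
mm=cv2.morphologyEx(m.astype(np.uint8),cv2.MORPH_CLOSE,np.ones((5,5)))
for q,r in comps(mm,150,"white"):
    if q[:,0,1].max()>330: continue
    b=cv2.boxPoints(r); w=onplane(c,b,0.028); e1=w[1]-w[0];e2=w[2]-w[1]
    print("   world ctr",w.mean(0),"sides",np.linalg.norm(e1),np.linalg.norm(e2),"ang",np.degrees(np.arctan2(e1[1],e1[0])),np.degrees(np.arctan2(e2[1],e2[0])),"dep",depthpt(c,[r[0]],d)[0])
m=(hsv[...,0]>8)&(hsv[...,0]<22)&(hsv[...,1]>190)&(hsv[...,2]>150)
for q,r in comps(m,60,"orange"):
    b=cv2.boxPoints(r); w=onplane(c,b,0.03);e1=w[1]-w[0];e2=w[2]-w[1]
    print("   world",w,"sides",np.linalg.norm(e1),np.linalg.norm(e2),"dep",depthpt(c,[r[0]],d)[0])
m=(hsv[...,0]>45)&(hsv[...,0]<75)&(hsv[...,1]>150)&(hsv[...,2]>120)
for q,r in comps(m,60,"green"):
    print("   dep",depthpt(c,[r[0]],d)[0],onplane(c,[r[0]],0.03)[0])
for y0,x0,n in [(110,130,"g"),(140,270,"k"),(210,90,"b")]:
    cv2.imwrite(f"pics/crop_{n}.png",cv2.resize(p[y0:y0+110,x0:x0+110,::-1],None,fx=5,fy=5,interpolation=cv2.INTER_CUBIC))
S=np.hstack([cv2.imread(f"pics/crop_{n}.png") for n in "gk"])
cv2.imwrite("pics/crops0.png",cv2.resize(S,(800,400)))
E
```

```text
white c [325.9 282.7] wh [48.1 65. ] area 2985.0
   world ctr [ 0.2576 -0.2272  0.028 ] sides 0.16964042941428176 0.1271691071229805 ang -34.28952328970541 -123.55620416917066 dep [ 0.2581 -0.2242  0.0405]
white c [222.6 228.9] wh [16.9 16.9] area 218.0
   world ctr [0.3918 0.0469 0.028 ] sides 0.04436278363342943 0.04466262271545383 ang -31.80785950507985 -122.12590090123213 dep [0.3923 0.0474 0.0177]
white c [412.5 207. ] wh [88.4  7.5] area 539.5
   world ctr [ 0.4634 -0.4651  0.028 ] sides 0.021688483549078028 0.24186079372718275 ang -85.20327020248558 -178.70301397151027 dep [ 0.4645 -0.4736  0.005 ]
white c [317.1 180.4] wh [44.2 32. ] area 1327.0
   world ctr [ 0.5279 -0.2021  0.028 ] sides 0.08811017790315433 0.11945679569839913 ang -23.844470122318743 -113.65363997848446 dep [ 0.5277 -0.202   0.0274]
white c [ 96. 162.] wh [46.  6.] area 275.5
   world ctr [0.5636 0.3995 0.028 ] sides 0.01712022708062662 0.12852030660506625 ang -89.13695568972418 -175.04969867521473 dep [0.5643 0.4015 0.0219]
white c [ 38.9 130.5] wh [54.  82.6] area 3861.5
   world ctr [0.6517 0.5791 0.028 
[... 1661 characters left out ...]
6395834369383 dep [ 0.9667  0.6699 -0.0001]
orange c [187.   32.6] wh [98.   6.6] area 395.5
   world [[0.9409 0.3128 0.03  ]
 [0.9623 0.3145 0.03  ]
 [0.9604 0.0293 0.03  ]
 [0.9393 0.029  0.03  ]] sides 0.021407346410237834 0.2851341045164286 dep [0.9663 0.1753 0.0001]
orange c [117.    8.5] wh [ 17. 108.] area 799.0
   world [[1.0631 0.5587 0.03  ]
 [1.057  0.225  0.03  ]
 [1.     0.2206 0.03  ]
 [1.0041 0.5494 0.03  ]] sides 0.33369925616001755 0.057221254701346654 dep [ 1.2247  0.4972 -0.2828]
green c [129.5 292.5] wh [13. 13.] area 138.0
   dep [0.2208 0.2783 0.0518] [0.2188 0.2841 0.03  ]
green c [126.8 237.8] wh [9.2 9.9] area 73.5
   dep [0.3604 0.2956 0.0423] [0.3608 0.2991 0.03  ]
```

View pics/crops0.png

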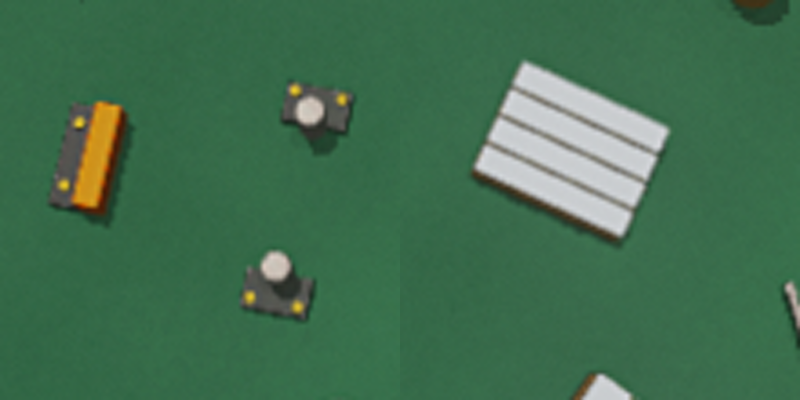

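The crops show the small set as four clean white keys, and the gauge as two grey post tops with the bar to the left. In side lengths the small set is about 120x88 mm and the other about 170x127 mm, so (317,181) is the one. The small button at (127,238) is the right one too. Next I'll triangulate the gauge, the set's top and the button from both views.

```bash
python3 - <<'E'
import cv2,numpy as np
s=np.load("pics/scene0.npz")["p"];t=np.load("pics/top0.npz")["p"]
a=cv2.resize(s[190:270,240:350,::-1],None,fx=7,fy=7,interpolation=cv2.INTER_CUBIC)
cv2.imwrite("pics/s_g.png",a)
b=cv2.resize(s[160:220,180:240,::-1],(400,400),interpolation=cv2.INTER_CUBIC)
e=cv2.resize(s[160:220,340:400,::-1],(400,400),interpolation=cv2.INTER_CUBIC)
cv2.imwrite("pics/s_kb.png",np.hstack([b,e]))
g=cv2.resize(t[120:200,140:240,::-1],None,fx=7,fy=7,interpolation=cv2.INTER_CUBIC)
cv2.imwrite("pics/t_g.png",g)
E
```

```text
(no output)
```

View pics/s_g.png

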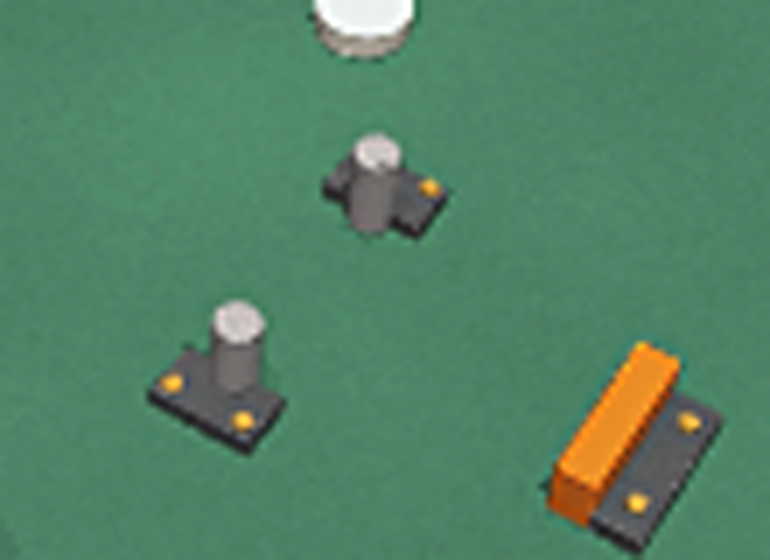

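View pics/s_kb.png

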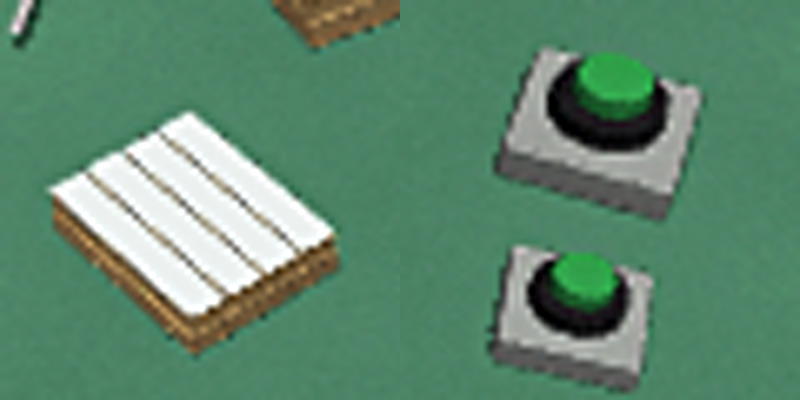

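View pics/t_g.png

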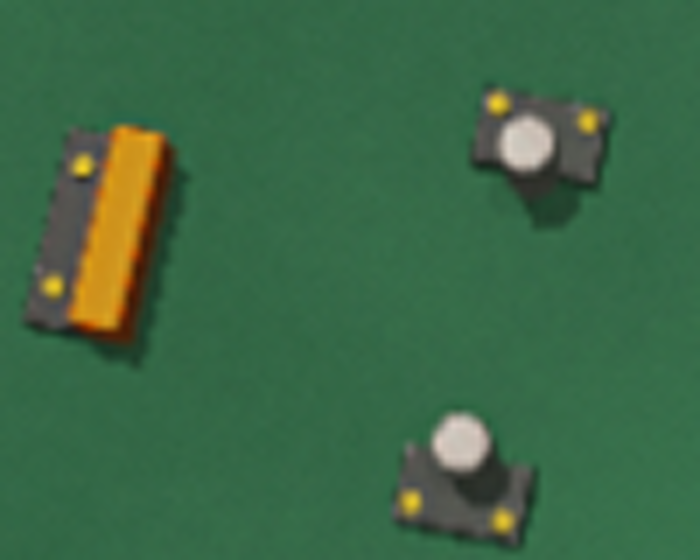

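```bash
python3 - <<'E'
from h import *
np.set_printoptions(precision=4,suppress=True)
c=get_calibration("top");cs=get_calibration("scene")
f=lambda x,y,k,ox,oy:(ox+(x+.5)/k-.5,oy+(y+.5)/k-.5)
T=lambda x,y:f(x,y,7,140,120); S=lambda x,y:f(x,y,7,240,190); S2=lambda x,y:f(x,y,400/60,180,160)
T2=lambda x,y:f(x,y,400/110,270,140)
P={}
for n,a,b in [("postL(far)",T(526,143),S(238,322)),("postR(near robot)",T(460,443),S(378,152)),
 ("bar far",T(163,135),S(560,468)),("bar near",T(115,330),S(641,345)),
 ("k1",T2(525-400,62),S2(195,318)),("k2",T2(669-400,130),S2(50,192)),("k3",T2(620-400,238),S2(190,110)),("k4",T2(475-400,172),S2(335,237)),
 ("btn",(126.8,237.8),(340+(583-400+.5)/6.667-.5,160+268/6.667-.5))]:
    P[n]=tri(c,a,cs,b); print(n,*P[n], "top@z",onplane(c,[a],{"p":.045,"b":.03,"k":.028}[n[0]])[0])
A=onplane(c,[T(526,143)],.045)[0];B=onplane(c,[T(460,443)],.045)[0]
O=(A+B)/2;d=A-B;print("gauge",O,"postdist",np.linalg.norm(d),"x heading",np.degrees(np.arctan2(d[1],d[0]))+90)
E
```

```text
postL(far) [0.6271 0.0752 0.0443] 0.00020863400808537134 top@z [0.6269 0.0752 0.045 ]
postR(near robot) [0.5103 0.0953 0.0446] 0.00039795564728894013 top@z [0.5102 0.0954 0.045 ]
bar far [0.6311 0.219  0.0285] 0.0014878686912476952 top@z [0.6309 0.2179 0.03  ]
bar near [0.5538 0.232  0.0277] 0.0005443964467889149 top@z [0.5532 0.2318 0.03  ]
k1 [ 0.5918 -0.1655  0.026 ] 0.002198392367059127 top@z [ 0.5918 -0.1663  0.028 ]
k2 [ 0.544  -0.2751  0.0249] 0.0003851894081177943 top@z [ 0.5434 -0.2743  0.028 ]
k3 [ 0.4622 -0.2382  0.0282] 0.002378789557904863 top@z [ 0.4617 -0.2371  0.028 ]
k4 [ 0.5091 -0.1305  0.0212] 0.0001555498773157341 top@z [ 0.5079 -0.1298  0.028 ]
btn [0.3604 0.2945 0.0433] 0.001414264415319145 top@z [0.3606 0.2989 0.03  ]
gauge [0.5685 0.0853 0.045 ] postdist 0.11848418944412 x heading 80.17270598919299
```

Gauge origin is at (0.5685, 0.0853) with heading 80.2°, and the posts measure 118.5 mm apart against 118 nominal. The set is at gauge (-0.290, -0.007), turned about -14°. The button top is at (0.360, 0.2945, 0.043). Next I'll check how high the blue box under the gripper stands, and write a helper that turns targets into rows.

```bash
cat >> h.py <<'E'
O=np.array([0.5685,0.0853]);TH=np.radians(80.17)
X=np.array([np.cos(TH),np.sin(TH)]);Y=np.array([-X[1],X[0]])
def g2w(x,y): return O+x*X+y*Y
def w2g(p): d=np.asarray(p)[:2]-O; return np.array([d@X,d@Y])
def pose():
    o=manip.get_obs(); M=R.from_quat(o["ee_rot"]).as_matrix()
    hd=np.arctan2(M[1,0],M[0,0]); return o,M,hd
def rows(xy,z,hd_g):  # hd_g: degrees in gauge frame
    o,M,hd=pose(); d=np.r_[xy,z]-o["position"]; t=M.T@d/0.04
    turn=-(np.degrees(TH)+hd_g-np.degrees(hd)); turn=(turn+180)%360-180
    print("t",round(o["clock"],2),"pos",o["position"].round(4),"gauge",w2g(o["position"]).round(4),"hd_g",round(np.degrees(hd-TH),2),"F",o["ft_force"].round(1),"grip",round(o["grip_width"],3))
    print("ROW",t.round(3),"turn",round(turn/6,3))
E
python3 - <<'E'
from h import *
np.set_printoptions(precision=3,suppress=True)
c=get_calibration("top");d=np.load("pics/top0.npz")["d"]
for u,v in [(440,260),(455,300),(480,250),(505,240),(470,330),(500,330),(430,255)]: print((u,v),depthpt(c,[(u,v)],d)[0])
rows(g2w(-0.388,0),0.2,0)
E
```

```text
(440, 260) [ 0.32  -0.512  0.086]
(455, 300) [ 0.22  -0.542  0.107]
(480, 250) [ 0.343 -0.56   0.201]
(505, 240) [ 0.367 -0.627  0.202]
(470, 330) [ 0.149 -0.567  0.137]
(500, 330) [ 0.155 -0.616  0.189]
(430, 255) [ 0.332 -0.508  0.034]
t 0.1 pos [ 0.226 -0.582  0.231] gauge [-0.716  0.223] hd_g -58.92 F [0.9 0.2 0.2] grip 0.997
ROW [ 9.013 -4.145  0.77 ] turn -9.821
```

```bash
python3 -m pendant '[[1,-0.4,-0.4,-1,0.5],[2.4,-1.1,-0.4,-2.5,0.5],[3.8,-1.7,-0.4,-4,0.5],[5.2,-2.4,-0.3,-5.5,0.5],[6.6,-3.0,0,-7,0.5]]'; python3 -c "
from h import *
rows(g2w(-0.388,0),0.1,0)"
```

```text
clock: 0.72
position: [0.4303, -0.3735, 0.2316]
ee_rot: [0.85, 0.526, 0.0, 0.001]
ft_force: [1.2, -0.3, -0.1]
grip_width: 0.503
t 0.72 pos [ 0.4303 -0.3735  0.2316] gauge [-0.4757  0.0578] hd_g -16.63 F [ 1.2 -0.3 -0.1] grip 0.503
ROW [2.515 0.754 3.29 ] turn -2.772
```

```bash
python3 -m pendant '[[1.2,0.3,0.6,-1.3,0.5],[2.5,0.75,1.6,-2.75,0.5],[2.5,0.75,2.6,-2.75,0.5],[2.5,0.75,3.25,-2.75,0.5],[2.5,0.75,3.25,-2.75,0.5]]'; python3 - <<'E'
from h import *
rows(g2w(-0.388,0),0.009,0)
c=get_calibration("wrist");p,d=camera("wrist");cv2.imwrite("pics/w1.png",p[:,:,::-1])
p,d=camera("top");cv2.imwrite("pics/t1.png",p[:,:,::-1])
E
```

```text
clock: 1.35
position: [0.4995, -0.2984, 0.0992]
ee_rot: [0.767, 0.641, -0.001, -0.002]
ft_force: [0.1, -0.6, 1.1]
grip_width: 0.499
t 1.35 pos [ 0.4995 -0.2984  0.0992] gauge [-0.3899  0.0025] hd_g -0.41 F [ 0.1 -0.6  1.1] grip 0.499
ROW [0.044 0.072 2.254] turn -0.069
```

View pics/w1.png

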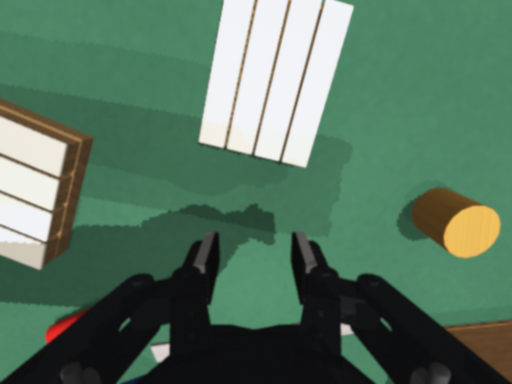

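View pics/t1.png

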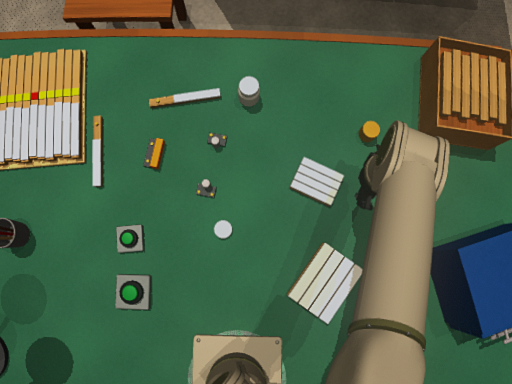

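The wrist view shows the set's rear face at (200-310, 145-165), ahead of the fingers at (210,240) and (300,240). The top view shows the set (317,181) clear of the arm. Descending behind it, then first push.

```bash
python3 -m pendant '[[0.05,0.07,1,0,0.5],[0.05,0.07,2,0,0.5],[0.05,0.07,2.25,0,0.5],[0.05,0.07,2.25,0,0.5]]'; python3 - <<'E'
from h import *
rows(g2w(-0.34,0),0.009,0)
E
```

```text
clock: 1.95
position: [0.5046, -0.2983, 0.0125]
ee_rot: [0.768, 0.641, 0.0, 0.001]
ft_force: [0.4, -0.4, 1.0]
grip_width: 0.498
t 1.95 pos [ 0.5046 -0.2983  0.0125] gauge [-0.3888 -0.0025] hd_g -0.44 F [ 0.4 -0.4  1. ] grip 0.498
ROW [ 1.22  -0.072  0.088] turn -0.074
```

```bash
python3 -m pendant '[[0.3,-0.05,0.05,0,0.5],[0.6,-0.05,0.05,0,0.5],[0.85,-0.05,0.05,0,0.5],[1.1,-0.05,0.05,0,0.5],[1.3,-0.05,0.05,0,0.5]]'
cat > meas.py <<'E'
from h import *
import sys
c=get_calibration("top");p,d=camera("top")
hsv=cv2.cvtColor(p,cv2.COLOR_RGB2HSV)
m=((hsv[...,1]<60)&(hsv[...,2]>150)).astype(np.uint8)
m=cv2.morphologyEx(m,cv2.MORPH_CLOSE,np.ones((5,5)))
if len(sys.argv)>1: cv2.imwrite("pics/"+sys.argv[1],p[:,:,::-1])
for q in cv2.findContours(m,cv2.RETR_EXTERNAL,cv2.CHAIN_APPROX_NONE)[0]:
    a=cv2.contourArea(q); r=cv2.minAreaRect(q)
    if not(500<a<1900) or r[0][1]>240 or r[0][1]<110 or min(r[1])<20: continue
    g=np.array([w2g(w) for w in onplane(c,q[:,0,:],0.028)],np.float32)
    r=cv2.minAreaRect(g*1000); b=cv2.boxPoints(r)
    e=b[1]-b[0];f=b[2]-b[1]; L=e if np.linalg.norm(e)>np.linalg.norm(f) else f
    an=(np.degrees(np.arctan2(L[1],L[0]))+90)%180-90
    print("SET px",np.round(q[:,0].mean(0)),"area",a,"ctr g mm",np.round(r[0],1),"size",np.round(sorted(r[1]),1),"ang",round(an,1),"front max",np.round(g.max(0)*1000,1))
E
python3 meas.py t2.png; python3 -c "
from h import *
rows(g2w(-0.3,0),0.009,0)"
```

```text
clock: 2.58
position: [0.5116, -0.2458, 0.0096]
ee_rot: [0.767, 0.641, 0.0, 0.0]
ft_force: [-0.3, -2.6, 1.3]
grip_width: 0.498
SET px [305. 181.] area 1350.0 ctr g mm [-261.2   -3.1] size [ 90.2 118.9] ang -7.6 front max [-197.5   47.8]
t 2.62 pos [ 0.5119 -0.2445  0.0095] gauge [-0.3346 -0.0005] hd_g -0.35 F [-0.7 -0.5  1.7] grip 0.505
ROW [ 0.865 -0.018  0.013] turn -0.058
```

View pics/t2.png

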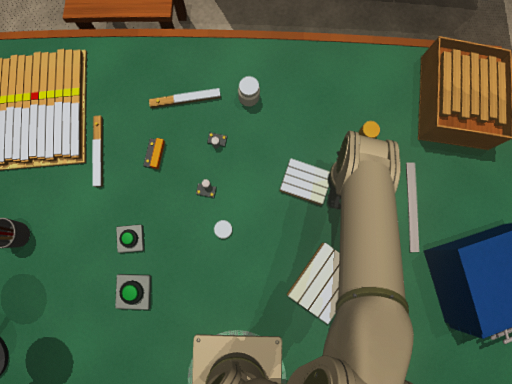

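The set is now at gauge (-261, -3) mm, turned -7.6°, with px centre (305,181). It's rotating the right way, so I continue.

```bash
python3 -m pendant '[[0.3,0,0,-0.2,0.5],[0.6,0,0,-0.3,0.5],[0.85,0,0,-0.4,0.5],[1.05,0,0,-0.4,0.5],[1.1,0,0,-0.4,0.5]]'
python3 meas.py; python3 -c "
from h import *
rows(g2w(-0.25,0),0.009,0)"
```

```text
clock: 3.25
position: [0.5191, -0.2023, 0.0092]
ee_rot: [0.754, 0.657, -0.0, -0.0]
ft_force: [-0.2, -3.1, 1.4]
grip_width: 0.498
SET px [290. 182.] area 1332.5 ctr g mm [-220.3    8.3] size [ 90.4 118.2] ang 1.8 front max [-160.1   54.9]
t 3.3 pos [ 0.519  -0.2023  0.0092] gauge [-0.2919 -0.0003] hd_g 2.01 F [-1.  -0.6 -0.8] grip 0.497
ROW [1.046 0.028 0.005] turn 0.334
```

The set is at (-220, +8) mm, turned 1.8°. Its rear sticks to the fingers and it rotates with the tool. I'll steer it right by about 6.5 mm with an S-curve.

```bash
python3 -c "
from h import *
for f in (.33,.66,1): rows(g2w(-0.292+.06*f,-.0003-.004*f*f),0.009,2-7*f)"
```

```text
t 3.3 pos [ 0.519  -0.2023  0.0092] gauge [-0.2919 -0.0003] hd_g 2.01 F [-1.  -0.6 -0.8] grip 0.497
ROW [0.491 0.027 0.005] turn 0.386
t 3.3 pos [ 0.519  -0.2023  0.0092] gauge [-0.2919 -0.0003] hd_g 2.01 F [-1.  -0.6 -0.8] grip 0.497
ROW [0.985 0.077 0.005] turn 0.771
t 3.3 pos [ 0.519  -0.2023  0.0092] gauge [-0.2919 -0.0003] hd_g 2.01 F [-1.  -0.6 -0.8] grip 0.497
ROW [1.492 0.151 0.005] turn 1.168
```

```bash
python3 -m pendant '[[0.35,0.02,0,0.25,0.5],[0.7,0.05,0,0.5,0.5],[1.05,0.08,0,0.8,0.5],[1.35,0.13,0,1.05,0.5],[1.5,0.15,0,1.15,0.5]]'
python3 meas.py; python3 -c "
from h import *
for f in (.33,.66,1): rows(g2w(-0.232+.06*f,-.004-.003*f),0.009,-5+5*f)"
```

```text
clock: 3.92
position: [0.533, -0.1439, 0.0091]
ee_rot: [0.792, 0.61, -0.0, -0.0]
ft_force: [-1.0, -2.4, 0.9]
grip_width: 0.503
SET px [267. 173.] area 1261.5 ctr g mm [-160.3   -4.4] size [ 90.2 119.5] ang -4.9 front max [-97.5  45. ]
t 3.98 pos [ 0.5332 -0.1432  0.0091] gauge [-0.2312 -0.0042] hd_g -4.91 F [-0.1 -0.4  0.6] grip 0.5
ROW [ 0.474 -0.021  0.002] turn -0.26
t 3.98 pos [ 0.5332 -0.1432  0.0091] gauge [-0.2312 -0.0042] hd_g -4.91 F [-0.1 -0.4  0.6] grip 0.5
ROW [ 0.969 -0.039  0.003] turn -0.535
t 3.98 pos [ 0.5332 -0.1432  0.0091] gauge [-0.2312 -0.0042] hd_g -4.91 F [-0.1 -0.4  0.6] grip 0.5
ROW [ 1.48  -0.057  0.003] turn -0.819
```

```bash
python3 -m pendant '[[0.35,-0.02,0,-0.2,0.5],[0.7,-0.04,0,-0.4,0.5],[1.0,-0.06,0,-0.6,0.5],[1.3,-0.09,0,-0.75,0.5],[1.4,-0.1,0,-0.82,0.5]]'
python3 meas.py t3.png; python3 -c "
from h import *
rows(g2w(-0.10,-.005),0.009,0)"
```

```text
clock: 4.6
position: [0.5438, -0.0879, 0.0093]
ee_rot: [0.764, 0.645, 0.0, -0.0]
ft_force: [0.2, -1.1, -1.0]
grip_width: 0.5
SET px [245. 171.] area 1168.5 ctr g mm [-102.6    0.8] size [ 90.  117.7] ang -0.1 front max [-43.8  45.9]
t 4.65 pos [ 0.5439 -0.0879  0.0094] gauge [-0.1749 -0.0053] hd_g 0.11 F [1.1 0.5 0.4] grip 0.502
ROW [ 1.872 -0.004  0.01 ] turn 0.019
```

View pics/t3.png

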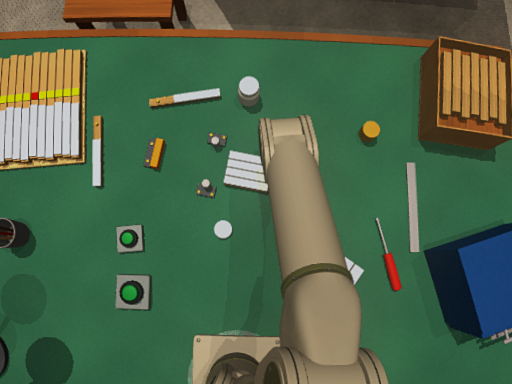

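The top view shows the set at (245,171), lined up before the posts (206,184) and (217,140). It measures (-103, +0.8) mm, turned -0.1°. I'll check with the wrist camera before entering the 2 mm clearance.

```bash
python3 - <<'E'
from h import *
c=get_calibration("wrist");p,d=camera("wrist");cv2.imwrite("pics/w3.png",p[:,:,::-1])
np.savez("pics/w3.npz",p=p,d=d,**{k:np.array(v) for k,v in c.items()})
E
```

```text
(no output)
```

View pics/w3.png

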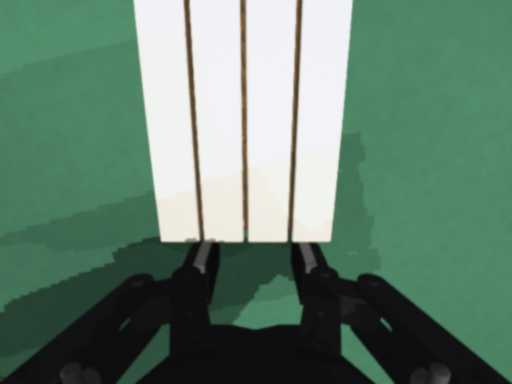

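The wrist view shows the set's rear edge at v≈242, spanning u=160-330, flush on both fingers. The posts are out of view. I'll cast the side edges onto the plane at the set's top height.

```bash
python3 - <<'E'
from h import *
z=np.load("pics/w3.npz");c={k:z[k] for k in z.files if k not in"pd"}
c["vfov"]=float(c["vfov"])
p=z["p"].astype(int);m=(p.min(2)>150)
for v in (20,60,100,140,180,220):
    u=np.where(m[v])[0]; w=onplane(c,[(u[0]-.5,v),(u[-1]+.5,v)],0.028); g=[w2g(x)*1000 for x in w]
    print(v,np.round(g,1).tolist(),"mid",round((g[0][1]+g[1][1])/2,2),"w",round(g[0][1]-g[1][1],1))
E
```

```text
20 [[-61.8, 45.0], [-61.8, -44.5]] mid 0.24 w 89.5
60 [[-77.1, 45.0], [-77.1, -44.7]] mid 0.17 w 89.7
100 [[-93.6, 44.7], [-93.5, -44.9]] mid -0.11 w 89.7
140 [[-111.3, 44.9], [-111.2, -44.8]] mid 0.06 w 89.8
180 [[-130.6, 44.8], [-130.5, -44.8]] mid 0.01 w 89.6
220 [[-151.8, 44.2], [-151.6, -44.8]] mid -0.3 w 89.0
```

The wrist camera gives y = 0.1 mm and about 0.2° turn. Pushing straight in.

```bash
python3 -m pendant '[[0.4,0,0,0,0.5],[0.8,0,0,0,0.5],[1.2,0,0,0,0.5],[1.6,0,0,0,0.5],[1.9,0,0,0,0.5]]'
python3 meas.py; python3 -c "
from h import *
rows(g2w(-0.0,-.0053),0.009,0)"
```

```text
clock: 5.32
position: [0.5568, -0.0129, 0.0093]
ee_rot: [0.765, 0.644, 0.0, -0.0]
ft_force: [-0.8, -2.4, -0.2]
grip_width: 0.502
SET px [213. 164.] area 1029.5 ctr g mm [0.5 3.1] size [ 91.8 138.9] ang -62.6 front max [32.5 65.2]
t 5.38 pos [ 0.557  -0.0111  0.0094] gauge [-0.097  -0.0051] hd_g 0.13 F [-1.   2.1  0.1] grip 0.501
ROW [2.425 0.01  0.014] turn 0.022
```

```bash
python3 -m pendant '[[0.4,0,0,0,0.5],[0.8,0,0,0,0.5],[1.1,0,0,0,0.5],[1.4,0,0,0,0.5],[1.5,0,0,0,0.5]]'
python3 -c "
from h import *
p,d=camera('top');cv2.imwrite('pics/t4.png',cv2.resize(p[110:220,110:260,::-1],None,fx=5,fy=5,interpolation=cv2.INTER_CUBIC))
rows(g2w(0.01,-.0053),0.009,0)"
```

```text
clock: 6.0
position: [0.567, 0.0458, 0.0094]
ee_rot: [0.765, 0.644, 0.0, 0.0]
ft_force: [-0.9, -2.4, 2.6]
grip_width: 0.501
t 6.05 pos [0.567  0.0459 0.0094] gauge [-0.0391 -0.0053] hd_g 0.05 F [-0.5  0.9  0.6] grip 0.502
ROW [1.227 0.002 0.01 ] turn 0.008
```

View pics/t4.png

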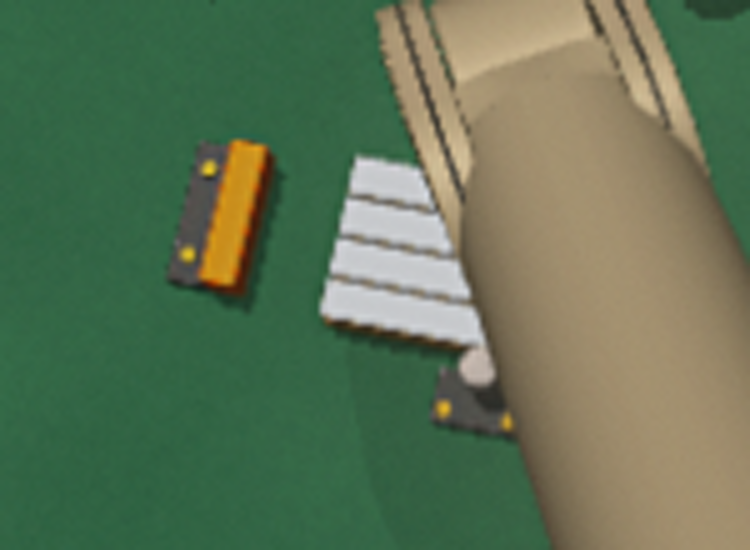

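The set (front edge from (355,155) to (320,320) in the crop) is through the gap and parallel to the bar. About 49 mm remain, so I'll push 1.1 units and then creep in with the force watched.

```bash
python3 -m pendant '[[0.3,0,0,0,0.5],[0.6,0,0,0,0.5],[0.85,0,0,0,0.5],[1.0,0,0,0,0.5],[1.08,0,0,0,0.5]]'
python3 -m pendant '[[0.04,0,0,0,0.5],[0.08,0,0,0,0.5],[0.12,0,0,0,0.5]]'
python3 -c "
from h import *
rows(g2w(0.01,-.0053),0.009,0)"
```

```text
clock: 6.68
position: [0.5743, 0.0877, 0.0093]
ee_rot: [0.765, 0.644, -0.0, 0.0]
ft_force: [-1.5, -2.8, 0.4]
grip_width: 0.501
clock: 7.05
position: [0.5751, 0.0919, 0.0093]
ee_rot: [0.765, 0.644, -0.0, 0.0]
ft_force: [-0.4, -0.9, -0.0]
grip_width: 0.501
t 7.05 pos [0.5751 0.0919 0.0093] gauge [ 0.0077 -0.0054] hd_g -0.03 F [-0.4 -0.9 -0. ] grip 0.501
ROW [ 0.058 -0.003  0.007] turn -0.005
```

```bash
python3 -m pendant '[[0.03,0,0,0,0.5],[0.06,0,0,0,0.5],[0.06,0,0,0,0.5]]'
python3 -m pendant '[[0.03,0,0,0,0.5],[0.06,0,0,0,0.5],[0.06,0,0,0,0.5]]'
python3 -c "
from h import *
rows(g2w(0.01,-.0053),0.009,0)"
```

```text
clock: 7.42
position: [0.5754, 0.0939, 0.0093]
ee_rot: [0.765, 0.644, -0.0, 0.0]
ft_force: [-1.4, -4.3, 2.2]
grip_width: 0.502
clock: 7.8
position: [0.5755, 0.094, 0.0092]
ee_rot: [0.766, 0.643, -0.002, 0.001]
ft_force: [-3.7, -11.5, 5.4]
grip_width: 0.502
t 7.8 pos [0.5755 0.094  0.0092] gauge [ 0.0097 -0.0054] hd_g -0.1 F [ -3.7 -11.5   5.4] grip 0.502
ROW [ 0.006 -0.004  0.006] turn -0.016
```

The force rose to 12 N with no motion at tool x = 0.0097 (expected 0.010), so the set is against the bar. I'll back off 6 mm, lift and check.

```bash
python3 -m pendant '[[-0.15,0,0,0,0.5],[-0.25,0,0,0,0.5],[-0.25,0,-1,0,0.5],[-0.25,0,-2.2,0,0.5],[-0.25,0,-3.5,0,0.5]]'
python3 -m pendant '[[-1.4,1,0,0,1],[-2,2,0,0,1],[-2,3.4,0,0,1],[-2,4,0,0,1]]'
python3 meas.py t5.png; python3 - <<'E'
from h import *
rows(np.array([.3604,.2945]),0.1,0)
c=get_calibration("wrist");p,d=camera("wrist");cv2.imwrite("pics/w5.png",p[:,:,::-1])
E
```

```text
clock: 8.43
position: [0.5738, 0.0876, 0.1506]
ee_rot: [0.765, 0.644, 0.0, -0.0]
ft_force: [1.0, 0.5, 0.6]
grip_width: 0.498
clock: 8.93
position: [0.7201, -0.02, 0.1485]
ee_rot: [0.766, 0.643, 0.0, -0.0]
ft_force: [-0.8, 0.4, 0.0]
grip_width: -0.005
SET px [181. 157.] area 1349.0 ctr g mm [81.4  0.9] size [ 89.1 120. ] ang -0.1 front max [141.4  45.6]
t 8.97 pos [ 0.7212 -0.02    0.148 ] gauge [-0.0777 -0.1684] hd_g -0.07 F [-3.4 -1.5 -1.3] grip 0.004
ROW [  6.194 -10.238   1.203] turn -0.011
```

View pics/t5.png

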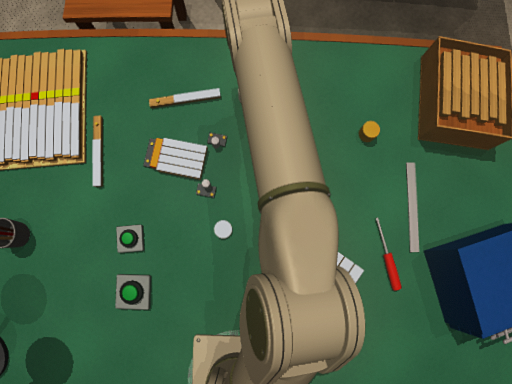

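View pics/w5.png

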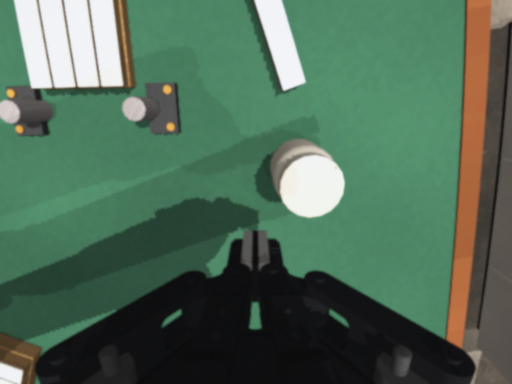

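The set sits at gauge (81.4, 0.9) mm, turned -0.1°, at px (181,157) against the orange bar. The sideways retreat went to the jar side, but at 148 mm height and clear of it. Now to the button.

```bash
python3 -m pendant '[[0.6,-1.0,0,0,1],[1.35,-2.25,0,0,1],[2.1,-3.5,0,0,1],[2.8,-4.7,0,0,1],[3.5,-5.9,0,0,1]]'
python3 -m pendant '[[0.7,-1.1,0,0,1],[1.4,-2.3,0,0,1],[2.0,-3.4,0,0,1],[2.0,-4.0,0,0,1],[2.0,-4.3,0,0,1]]'
python3 - <<'E'
from h import *
rows(np.array([.3604,.2945]),0.055,0)
np.set_printoptions(precision=3,suppress=True); print(manip.get_obs()["joint_pos"])
c=get_calibration("wrist");p,d=camera("wrist");cv2.imwrite("pics/w6.png",p[:,:,::-1])
hsv=cv2.cvtColor(p,cv2.COLOR_RGB2HSV)
m=((hsv[...,0]>45)&(hsv[...,0]<75)&(hsv[...,1]>150)&(hsv[...,2]>120)).astype(np.uint8)
for q in cv2.findContours(m,0,1)[0]:
    if cv2.contourArea(q)>200:
        (x,y),r=cv2.minEnclosingCircle(q);print((x,y),r,onplane(c,[(x,y)],0.043)[0],depthpt(c,[(x,y)],d)[0])
E
```

```text
clock: 9.65
position: [0.5074, 0.1606, 0.1494]
ee_rot: [0.765, 0.644, 0.0, 0.0]
ft_force: [0.8, 1.1, 0.3]
grip_width: -0.003
clock: 10.28
position: [0.3522, 0.2676, 0.1493]
ee_rot: [0.764, 0.645, 0.0, 0.001]
ft_force: [0.9, 0.2, 0.6]
grip_width: 0.003
t 10.28 pos [0.3522 0.2676 0.1493] gauge [0.1427 0.2442] hd_g 0.11 F [0.9 0.2 0.6] grip 0.003
ROW [0.698 0.086 2.356] turn 0.018
[-0.008  0.041 -0.749  1.991  0.032  1.12  -0.94 ]
(121.42857360839844, 202.42857360839844) 20.012845993041992 [0.217 0.277 0.043] [0.223 0.279 0.052]
(259.2749938964844, 159.0) 15.125432968139648 [0.361 0.297 0.043] [0.361 0.296 0.041]
```

View pics/w6.png

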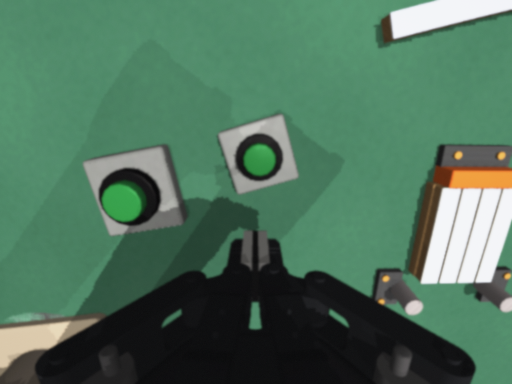

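The smaller button is at (259,159) in the wrist view and casts to (0.361, 0.296), agreeing with the first estimate within 2 mm. The larger one, at (121,202), is the decoy. Moving above it.

```bash
python3 -m pendant '[[0.5,0.05,0.6,0,1],[0.72,0.07,1.4,0,1],[0.72,0.07,2.1,0,1],[0.72,0.07,2.4,0,1],[0.72,0.07,2.4,0,1]]'
python3 -c "
from h import *
rows(np.array([.361,.2955]),0.036,0)"
```

```text
clock: 10.95
position: [0.3615, 0.2948, 0.053]
ee_rot: [0.765, 0.644, -0.001, -0.0]
ft_force: [0.3, -0.0, -0.4]
grip_width: -0.0
t 10.95 pos [0.3615 0.2948 0.053 ] gauge [0.171  0.2397] hd_g -0.05 F [ 0.3 -0.  -0.4] grip -0.0
ROW [ 0.016 -0.016  0.425] turn -0.008
```

```bash
python3 -m pendant '[[0,0,0.1,0,1],[0,0,0.2,0,1],[0,0,0.27,0,1],[0,0,0.27,0,1]]'
python3 -m pendant '[[0,0,0.05,0,1],[0,0,0.1,0,1],[0,0,0.1,0,1]]'
python3 -m pendant '[[0,0,0.05,0,1],[0,0,0.05,0,1]]'
```

```text
clock: 11.45
position: [0.3614, 0.2952, 0.0424]
ee_rot: [0.765, 0.644, -0.0, 0.0]
ft_force: [0.0, -0.8, -0.6]
grip_width: 0.0
clock: 11.82
position: [0.3616, 0.2953, 0.0385]
ee_rot: [0.765, 0.644, 0.0, 0.0]
ft_force: [0.7, -0.5, 1.7]
grip_width: 0.003
clock: 12.08
position: [0.3615, 0.2953, 0.0365]
ee_rot: [0.765, 0.644, 0.0, 0.0]
ft_force: [0.4, -0.0, 4.1]
grip_width: -0.002
```

```bash
python3 -m pendant '[[0,0,0.05,0,1],[0,0,0.05,0,1]]'
python3 -m pendant '[[0,0,0.05,0,1],[0,0,0.05,0,1]]'
```

```text
clock: 12.32
position: [0.3616, 0.2953, 0.0345]
ee_rot: [0.765, 0.644, 0.0, 0.0]
ft_force: [0.8, -0.6, 4.5]
grip_width: -0.002
clock: 12.58
position: [0.3617, 0.2954, 0.0338]
ee_rot: [0.765, 0.644, 0.0, 0.001]
ft_force: [-5.9, -5.6, 25.2]
grip_width: -0.006
```

The force jumped to 25 N at z = 33.8 mm, so the button is bottomed. Now release it, rise and check.

```bash
python3 -m pendant '[[0,0,-0.3,0,1],[0,0,-1,0,1],[0,0,-2,0,1],[0,0,-3,0,1],[-0.5,0,-3.5,0,1]]'
python3 -m pendant '[[-1,0,0,0,1],[-1,0,0,0,1],[-1,0,0,0,1]]'
python3 meas.py t7.png; python3 - <<'E'
from h import *
rows(np.array([.361,.2955]),0.036,0)
c=get_calibration("wrist");p,d=camera("wrist");cv2.imwrite("pics/w7.png",p[:,:,::-1])
hsv=cv2.cvtColor(p,cv2.COLOR_RGB2HSV)
m=((hsv[...,0]>45)&(hsv[...,0]<75)&(hsv[...,1]>150)&(hsv[...,2]>120)).astype(np.uint8)
for q in cv2.findContours(m,0,1)[0]:
    if cv2.contourArea(q)>200:
        (x,y),r=cv2.minEnclosingCircle(q);print((x,y),r,depthpt(c,[(x,y)],d)[0])
E
```

```text
clock: 13.2
position: [0.358, 0.2766, 0.1743]
ee_rot: [0.765, 0.645, 0.001, -0.0]
ft_force: [-0.1, 0.7, -0.8]
grip_width: -0.0
clock: 13.58
position: [0.3511, 0.2362, 0.1724]
ee_rot: [0.765, 0.644, 0.0, 0.0]
ft_force: [-0.7, 0.4, -0.5]
grip_width: 0.001
SET px [181. 157.] area 1362.5 ctr g mm [81.5  1.1] size [ 90.8 120.4] ang 0.5 front max [142.   46.1]
t 13.62 pos [0.351  0.2367 0.1724] gauge [0.112  0.2401] hd_g 0.03 F [ 0.3  0.2 -0.6] grip -0.002
ROW [ 1.492 -0.004  3.41 ] turn 0.005
(123.91071319580078, 166.9107208251953) 20.125102996826172 [0.22286107 0.27900923 0.0523982 ]
```

View pics/t7.png

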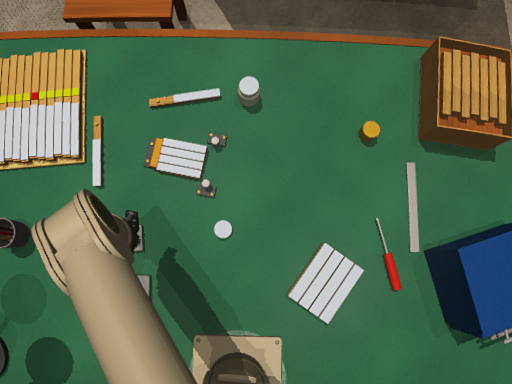

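View pics/w7.png

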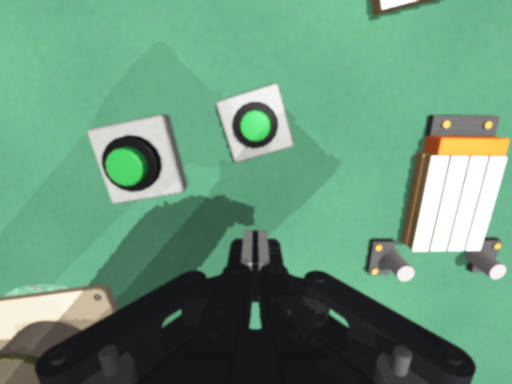

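The set stays flush to the bar (425-505, 150 in the wrist view). The jar, cap, keys, rule, driver and weight are at the same pixels as at the start. One last check on the button height, then hand in.

```bash
python3 - <<'E'
from h import *
c=get_calibration("wrist");p,d=camera("wrist");print(depthpt(c,[(258,126),(250,150)],d), manip.get_obs()["ft_force"])
from workcell import hand_in
print(hand_in())
E
```

```text
[[0.36399077 0.29458641 0.04004201]
 [0.35076326 0.26857355 0.01753793]] [-0.40040624  0.80770474 -0.06825888]
the job is handed in; nothing more can be done
None
```

The key set is through the gauge and resting against the orange stop bar. The green button was pressed to its hard stop and released, and the job is handed in at about 14 s of the 72 s allowed. `hand_in()` gives no verdict, so the result below rests on my own measurements.

- **Key set:** I turned and steered the smaller set with the half-closed fingers, pushed it between the posts with only 2 to 3 N of force, and onto the bar, where the force rose to about 12 N with no further motion. The last top-camera reading puts it at gauge x = 81.5 mm (home is 81), y = 1.1 mm, turned 0.5°. An earlier top-camera reading, after the arm had backed away, gave -0.1°, so the turn is known to about half a degree. I did not measure its height above the bench at the end, but in the pictures it lies flat.
- **Button:** The shut fingers pressed the smaller one from about z = 41 mm (first felt contact, read from the force) down to 33.8 mm, where the force jumped to 25 N. After release its top read 40.0 mm by wrist depth. Before the press the same reading gave 41 mm and triangulation gave 43 mm. The triangulated figure disagrees by 3 mm, but I take the like-for-like 1 mm difference to mean it is back up.
- **Other things:** The jar, cap, single keys, rule, driver and weight show at the same pixels as at the start. I compared these by eye and did not measure them again. The arm was clear of everything at hand-in.

One move went the wrong way: the first retreat from the set went sideways towards the jar. It stayed at about 148 mm height and touched nothing.

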